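# Find the locking point of the sample case key

### The job

One of the two matching sample cases on the lab bench is still unlocked: the brass bolt on its lid stands drawn back, clear of the keeper. Turn the key in that case clockwise, easing it back if you go past, until the bolt sits fully home in its keeper, then let go of the key. Leave the other case locked.

Things in the scene. Friction and masses are not known exactly. Their poses are not given: they have to be found in the camera images.
- key_a_bow (a point): Flat steel key upright in a round collar mid-lid on the UNLOCKED case. Point: centre of its bow, on the vertical turning axis, 134 mm above bench. Bow 36 mm wide along x, 9 thick along y, 36 tall; z up. Stays where left, friction under 0.2 N m. Locking point: 50 to 80 deg clockwise (from above) of the start, not marked, only the bolt shows it; stop 80 deg beyond.
- bolt_a (a joint): Brass flat bolt (13 x 68 mm) on the unlocked case's lid, cranked by its key. Value (m): how far short of home; 0 = home, end 14 mm inside the steel keeper on the fixed rim; about 0.018 to 0.032 at the start. Turning clockwise from the start it falls to 0 at the locking point, then grows again likewise (dead centre): 0.004 at 23 deg either side, 0.010 at 37 deg.
- key_b_bow (a point): The same key, same frame and sizes, in the other, matching, LOCKED case; leave it alone. Both cases are cream steel, fixed to the bench, 160 mm by 200 mm, the lid top 90 mm above the bench; the bolt and keeper lie along the 200 mm length and apart from the keys nothing on the cases is higher than 106 mm.
- bolt_b (a joint): Brass bolt of the locked case, same meaning: about 0 at the start, home in its keeper, and must stay so.

How it is judged:
At the end, for the whole second after the job is handed in: The bolt of the case that was unlocked is home within 4 mm and at rest, and the bolt of the other case is still home within 4 mm (value of joint each of bolt_a, bolt_b below 0.004 m and velocity of joint bolt_a between -0.005 and 0.005 m/s); the robot touches nothing.
It fails at once if the bolt of the already locked case is drawn back by more than 8 mm (value of joint bolt_b above 0.008 m).
It also fails if it takes over 35 s, if anything falls off the work surface, if the arm or the gripper's body presses on something with over 40 N, if the wrist force passes 120 N, or if a joint passes its speed limit or range.

### The arm

A 7-joint arm with a two-finger parallel gripper is mounted at the origin on the work surface. World frame = base frame: x ahead of the robot, y to its left, z up, the work surface at z = 0. Lengths are in m, angles in rad, forces in N, time in s.
With the tool pointing down it reaches from about 0.4 to 0.925 m from the base axis. Payload 5.6 kg.
Tool frame: the origin (TCP) lies at the very end of the fingers, on their centre line; the grasp point (between the pads) lies 19 mm behind it (r.grip_depth is the distance from the TCP to the grasp point, in m); z points along the fingers, y is the line along which they close (so a half turn about z gives the same grasp; the last joint's range is limited). The gripper opens to 85 mm and grips with 20 to 120 N. Pads are 22 mm wide; open, the fingers measure 114 mm over their backs; the gripper's body (76 mm by 85 mm) begins 54 mm behind the grasp point. The pads swing forward as they close: fully open they stand 13 mm farther back than shut.
Start: joints at [1.3, 0.468, -0.012, 1.603, 0.006, 1.071, -0.056], TCP at [0.147, -0.633, 0.231] pointing down, gripper open.
Joint ranges: [-2.53, 2.53], [-0.31, 2.02], [-1.57, 1.55], [0.28, 2.44], [-1.29, 4.43], [0.15, 1.84], [-2.92, 2.92]. Speed limits (rad/s): [2.57, 2.57, 3.14, 3.14, 3.14, 3.14, 3.14].

### API

Orientations are given as a unit quaternion [x, y, z, w].
In Python, from cell import telemetry, cams, ticket, r gives the robot as it stands.
- The arm moves only by the shell command python3 -m pendant 'ROWS' [FORCE]. ROWS is JSON, a list of rows, each a list of 7 numbers: the shift along the world's x, y, z in mm, then the turn, a rotation vector about the world's x, y, z in rad, then the finger opening in mm, from 0 to 85.4. In form: [[tx, ty, tz, rx, ry, rz, hand], ...]. A call has 1 to 10 rows; each row is the pose to reach, as a shift and turn from the pose commanded when the call began; what a row does not reach only later rows make up. A row lasts 1/8 s, in which the tool goes at most 62.5 mm and 10.7 degrees, less where a joint would pass 70% of its speed; a pose out of reach is approached as far as the arm can. A call with a gripper value outside its range is refused whole. The fingers move at their own pace and stop on an object; FORCE is the grip in N (left out, the last holds). Time passes only in rows, so rows that repeat a pose let the fingers close. It gives the time, the measured TCP pose, the force, the opening and the grip force at its end, in the units of the state.
- telemetry.sense(): the state, without advancing time (a new reading comes with each control period).
- cams.camera(name): name is "side" or "top" or "wrist"; returns the picture (420x560x3 uint8, red, green, blue); there is no depth.
- cams.camera_info(name): a dict with "fx", "fy", "cx", "cy" (pixels), "distortion" ([k1, k2, p1, p2, k3] as OpenCV has them; the pictures are not rectified), "extrinsics" (4x4, takes a point from world to camera coordinates). Camera axes: x right, y up, looking along -z (the intrinsics and any distortion apply to the point x, -y, -z); pixel columns grow to the right and rows downward; lengths in m; the calibration is good to about 2 mm. A picture is of the moment at which its call begins: read the wrist's pose just before it. camera_info takes no time and is no camera call; for the wrist camera it gives the pose at the moment of the call.
- ticket.sign_off(): hands the job in; it is judged then, once.
The state is a dict: "time": time; "joints": joint angles; "qvel": joint speeds; "effort": joint torques, N m; "eef_pos": TCP position; "eef_rot": TCP orientation; "contact_force": force on the tool from outside, world axes, zero at the start; "wrist_torque": the same for the moment, N m; "gripper_width": opening from 0.0 (shut) to 1.0 (fully open); "grasp_force": force on a finger pad.
Only numpy, scipy, OpenCV 4.12 (cv2) and the standard library are available. Lean on these libraries where they do the work, as an engineer would, in place of code of your own. Each camera call takes 0.05 s, during which the arm holds its last target. There are 200 camera calls.

## Working session

There is one attempt and no reset: what is moved stays moved. The work goes in short steps, Python scripts to look and compute and a shell command to move; the robot and the scene stay as the last step left them, time stands still between calls to the robot, and variables do not carry over. Pictures are saved under pics/ and viewed, at most 10 in all, crops included, and the job is handed in when it is done.

```bash
ls; mkdir -p pics; python3 - <<'E'
from cell import telemetry,cams
import cv2,numpy as np
s=telemetry.sense();print(s['time'],s['eef_pos'],s['eef_rot'],s['joints'])
a=[cams.camera(n) for n in("side","top")]
for n,i in zip(("side","top"),a): cv2.imwrite(f"pics/{n}0.png",i[:,:,::-1]);c=cams.camera_info(n);print(n,c)
E
```

```text
pics
0.0 [ 0.14660877 -0.63267472  0.23033619] [ 9.93522811e-01  1.13629407e-01 -1.58918712e-04 -8.70045424e-04] [ 1.29997849  0.46837121 -0.01159545  1.60363811  0.00598969  1.0713867
 -0.0562916 ]
side {'fx': 514.794648030236, 'fy': 514.794648030236, 'cx': 281.3981294608475, 'cy': 212.14043000647072, 'distortion': array([-0.03812255,  0.        ,  0.        ,  0.        ,  0.        ]), 'extrinsics': array([[-0.84223045, -0.53884712,  0.01707757,  0.45895147],
       [ 0.30351017, -0.44773725,  0.84107843, -0.3001409 ],
       [-0.44556643,  0.71356509,  0.54064353, -0.69723556],
       [ 0.        ,  0.        ,  0.        ,  1.        ]])}
top {'fx': 440.0748062161054, 'fy': 440.0748062161054, 'cx': 276.4530655128677, 'cy': 211.30818786901838, 'distortion': array([-0.14680812,  0.        ,  0.        ,  0.        ,  0.        ]), 'extrinsics': array([[-0.02115136, -0.99973276,  0.00932913,  0.0247168 ],
       [ 0.98333179, -0.01911709,  0.18081239, -0.53380481],
       [-0.18058573,  0.01299806,  0.98347336, -0.89399532],
       [ 0.        ,  0.        ,  0.        ,  1.        ]])}
```

View pics/top0.png

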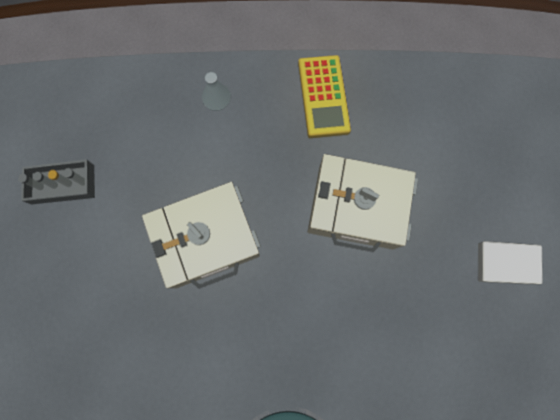

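View pics/side0.png

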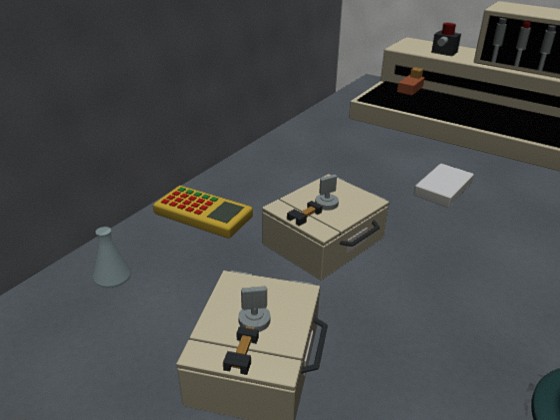

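The top view shows two cases: one with its collar at (199,233), keeper at (158,248); the other with its collar at (366,198), keeper at (324,190). The side view shows the first at the front (key 254,298) and the second behind it (key 328,185). I'll zoom in on the bolts.

```bash
python3 - <<'E'
import cv2,numpy as np
t=cv2.imread('pics/top0.png');s=cv2.imread('pics/side0.png')
f=lambda i,x,y,w=100,h=75:cv2.resize(i[y:y+h,x:x+w],(400,300),interpolation=cv2.INTER_CUBIC)
cv2.imwrite('pics/z1.png',np.vstack([np.hstack([f(t,140,195),f(t,305,160)]),np.hstack([f(s,205,280,133,100),f(s,270,165)])]))
E
```

```text
(no output)
```

View pics/z1.png

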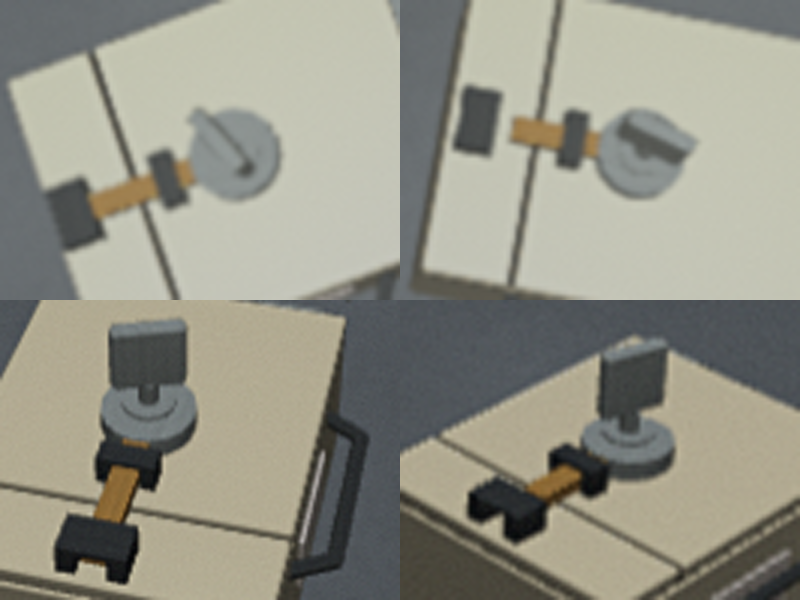

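The right-hand case in the top view is the unlocked one, with its bolt tip at (333,192) well short of the keeper at (324,190). The other case's bolt is home. I'll cast rays for the bow edges, collar and bolt.

```bash
cat > h.py <<'E'
import numpy as np,cv2
from cell import cams,telemetry
def ray(c,p):
    K=np.array([[c['fx'],0,c['cx']],[0,c['fy'],c['cy']],[0,0,1]])
    u=cv2.undistortPoints(np.array([[p]],float),K,c['distortion'])[0,0]
    E=c['extrinsics'];R,t=E[:3,:3],E[:3,3]
    return -R.T@t,R.T@np.array([u[0],-u[1],-1.])
def plane(c,p,z):
    o,d=ray(c,p);return o+d*(z-o[2])/d[2]
E
python3 - <<'E'
from h import *
T,S=cams.camera_info('top'),cams.camera_info('side')
print('cam',ray(T,(0,0))[0],ray(S,(0,0))[0])
g=lambda n,a,b:print(n,a.round(3),b.round(3),'yaw',np.degrees(np.arctan2(*(b-a)[1::-1])).round(1))
z=lambda x,y:(305+(x-400)/4,160+y/4); zs=lambda x,y:(270+(x-400)/4,165+(y-300)/4)
g('top edge T',plane(T,z(622,115),.152),plane(T,z(695,143),.152))
g('top edge S',plane(S,zs(600,351),.152),plane(S,zs(664,341),.152))
print('centre S',plane(S,zs(632,378),.134),'collar T',plane(T,z(640,153),.1),'collarS',plane(S,zs(628,443),.1))
g('bolt T',plane(T,z(515,130),.098),plane(T,z(600,143),.098))
print('keeper',plane(T,z(478,120),.105))
print('B collar',plane(T,(140+235/4,195+153/4),.1))
E
```

```text
cam [0.36398724 0.02612561 0.97550851] [0.16697396 0.61044337 0.62156016]
top edge T [ 0.556 -0.148  0.152] [ 0.542 -0.183  0.152] yaw -112.4
top edge S [ 0.558 -0.151  0.152] [ 0.538 -0.177  0.152] yaw -128.3
centre S [ 0.54760423 -0.16584794  0.134     ] collar T [ 0.54843866 -0.16756903  0.1       ] collarS [ 0.54538596 -0.16232855  0.1       ]
bolt T [ 0.562 -0.104  0.098] [ 0.554 -0.148  0.098] yaw -99.9
keeper [ 0.5660263  -0.08411448  0.105     ]
B collar [0.48292889 0.17175123 0.1       ]
```

```bash
python3 -m pendant '[[50,58,20,0,0,0.1,85],[100,117,20,0,0,0.2,85],[150,175,20,0,0,0.3,85],[200,233,20,0,0,0.4,85],[250,292,20,0,0,0.5,85],[300,350,20,0,0,0.65,85],[350,408,20,0,0,0.75,85],[401,467,20,0,0,0.855,85],[401,467,20,0,0,0.855,85],[401,467,20,0,0,0.855,85]]'
python3 - <<'E'
from h import *
c=cams.camera_info('wrist');i=cams.camera('wrist');cv2.imwrite('pics/w1.png',i[:,:,::-1])
s=telemetry.sense();print(s['time'],s['joints'],s['eef_pos'],s['eef_rot'],ray(c,(0,0))[0])
import json;json.dump({k:np.array(v).tolist() for k,v in c.items()},open('w1.json','w'))
E
```

```text
time: 1.35
eef_pos: [0.5488, -0.1642, 0.2511]
eef_rot: [0.857, 0.516, -0.0, -0.0]
contact_force: [0.4, -0.5, -0.1]
gripper_width: 0.993
grasp_force: 0.0
1.4 [ 0.57075483  0.36217749 -0.44087585  1.74971991  0.1669529   1.06445048
 -0.40402643] [ 0.55320484 -0.15612884  0.25141637] [ 0.85444083  0.51953774  0.00314718 -0.00122514] [ 0.58195142 -0.10234457  0.39438934]
```

View pics/w1.png

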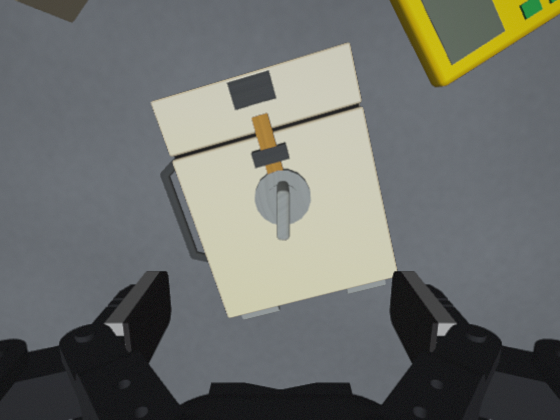

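The wrist view shows the key nearly edge-on at (283,210), the collar at (283,197), and the bolt tip at (261,116) short of the keeper at (251,90). The arm was still settling, so I'll take another picture at rest and enlarge it.

```bash
python3 -m pendant '[[0,0,0,0,0,0,85],[0,0,0,0,0,0,85]]'
python3 - <<'E'
from h import *
c=cams.camera_info('wrist');i=cams.camera('wrist')[:,:,::-1];s=telemetry.sense()
cv2.imwrite('pics/w2.png',cv2.resize(i[80:260,190:380],(760,600),interpolation=cv2.INTER_CUBIC)[:, :])
print(s['time'],s['eef_pos'],s['eef_rot'],c['fx'])
import json;json.dump({k:np.array(v).tolist() for k,v in c.items()},open('w2.json','w'))
E
```

```text
time: 1.65
eef_pos: [0.5469, -0.1674, 0.2508]
eef_rot: [0.857, 0.515, -0.001, -0.0]
contact_force: [0.1, -1.0, 0.6]
gripper_width: 0.995
grasp_force: 0.0
1.7 [ 0.54681937 -0.16783195  0.25097401] [ 8.57626235e-01  5.14273158e-01 -5.98640499e-04  3.55121446e-05] 372.34423119313084
```

View pics/w2.png

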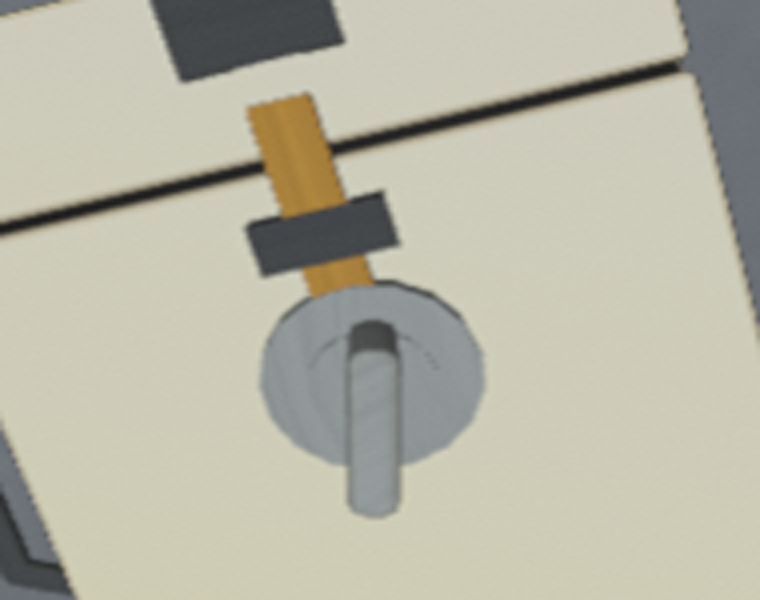

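```bash
python3 - <<'E'
from h import *
import json
c={k:np.array(v) for k,v in json.load(open('w2.json')).items()}
z=lambda x,y:(190+x/4,80+y*.3)
a,b=plane(c,z(373,352),.152),plane(c,z(374,515),.152)
print(a,b,(a+b)/2,np.linalg.norm(a-b),np.degrees(np.arctan2(*(a-b)[1::-1])))
print('collar',plane(c,z(373,372),.1))
t,k=plane(c,z(280,98),.098),plane(c,z(262,62),.106)
print('tip',t,'keeper mouth',k)
print('case dir',np.degrees(np.arctan2(*(t-a)[1::-1])))
print('tool x yaw',2*np.degrees(np.arctan2(.5143,.8576)))
print(ray(c,(0,0))[0])
E
```

```text
[ 0.55722366 -0.15337882  0.152     ] [ 0.54123111 -0.18389898  0.152     ] [ 0.54922739 -0.1686389   0.152     ] 0.03445637858366211 62.34547429628908
collar [ 0.54992393 -0.16804797  0.1       ]
tip [ 0.56425413 -0.10305621  0.098     ] keeper mouth [ 0.56547107 -0.09485621  0.106     ]
case dir 82.04680482169637
tool x yaw 61.901964859879136
[ 0.58037162 -0.10551895  0.3940459 ]
```

```bash
python3 -m pendant '[[3,0,-45,0,0,0,85],[3,0,-90,0,0,0,85],[3,0,-120,0,0,0,85],[3,0,-134,0,0,0,85],[3,0,-134,0,0,0,85],[3,0,-134,0,0,0,40],[3,0,-134,0,0,0,0],[3,0,-134,0,0,0,0],[3,0,-134,0,0,0,0],[3,0,-134,0,0,0,0]]' 40
```

```text
time: 2.95
eef_pos: [0.5502, -0.1659, 0.1177]
eef_rot: [0.857, 0.515, -0.001, -0.0]
contact_force: [-3.6, 1.1, 5.6]
gripper_width: 0.097
grasp_force: 41.1
```

```bash
python3 -m pendant '[[0,0,0,0,0,-0.13,0],[0,0,0,0,0,-0.26,0],[0,0,0,0,0,-0.39,0],[0,0,0,0,0,-0.52,0],[0,0,0,0,0,-0.65,0],[0,0,0,0,0,-0.78,0],[0,0,0,0,0,-0.88,0],[0,0,0,0,0,-0.88,0],[0,0,0,0,0,-0.88,0]]'
python3 - <<'E'
from h import *
s=telemetry.sense();print(s['eef_rot'],s['wrist_torque'])
import json
P=[]
for n in('top','side','wrist'):
    c=cams.camera_info(n);i=cams.camera(n)[:,:,::-1];cv2.imwrite(f'pics/{n}3.png',i)
    P.append(i)
    if n=='wrist':json.dump({k:np.array(v).tolist() for k,v in c.items()},open('w3.json','w'))
f=lambda i,x,y,w=100,h=75:cv2.resize(i[y:y+h,x:x+w],(400,300),interpolation=cv2.INTER_CUBIC)
cv2.imwrite('pics/z3.png',np.vstack([np.hstack([f(P[0],305,160),f(P[1],270,165)]),np.hstack([f(P[2],0,0,560,420),f(P[2],180,0,280,210)])]))
E
```

```text
time: 4.08
eef_pos: [0.5515, -0.1677, 0.1177]
eef_rot: [0.995, 0.102, 0.001, 0.001]
contact_force: [1.2, -4.8, 1.3]
gripper_width: 0.097
grasp_force: 40.6
[9.94817882e-01 1.01664525e-01 8.32232140e-04 1.00693358e-03] [-1.1660222  -0.42192767 -0.05999691]
```

View pics/z3.png

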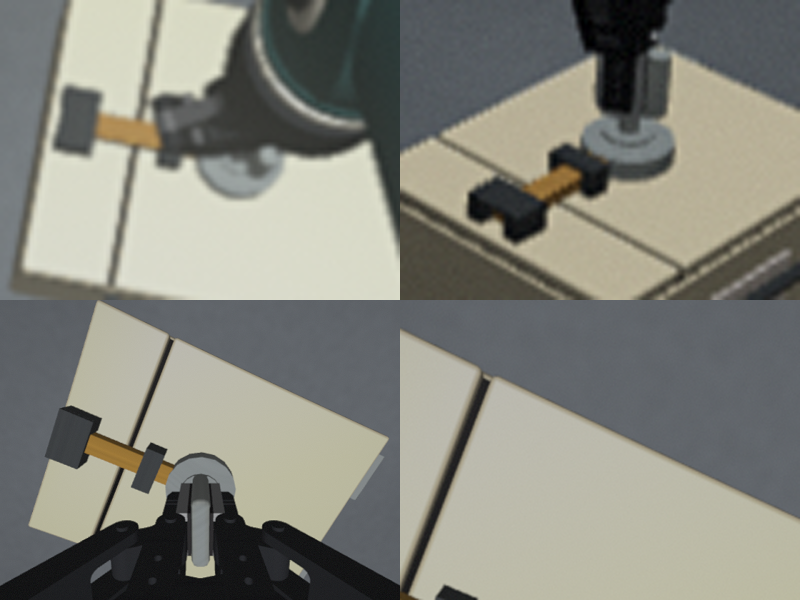

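The bolt tip is now inside the keeper. The starting gap to the keeper mouth was about 8 mm, so the bolt started about 22 mm short, and the crank law puts the locking point near 56°. I've turned 50°, so I'll add 6–7°, release, and check.

```bash
python3 -m pendant '[[0,0,0,0,0,-0.06,0],[0,0,0,0,0,-0.12,0],[0,0,0,0,0,-0.12,0],[0,0,0,0,0,-0.12,0],[0,0,0,0,0,-0.12,30],[0,0,0,0,0,-0.12,85],[0,0,0,0,0,-0.12,85],[0,0,0,0,0,-0.12,85],[0,0,50,0,0,-0.12,85],[0,0,100,0,0,-0.12,85]]'
python3 -m pendant '[[0,0,50,0,0,0,85],[-30,0,50,0,0,0,85],[-60,-40,50,0,0,0,85],[-100,-80,50,0,0,0,85],[-100,-80,50,0,0,0,85],[-100,-80,50,0,0,0,85],[-100,-80,50,0,0,0,85]]'
python3 - <<'E'
from h import *
s=telemetry.sense();print(s['eef_rot'])
P=[]
import json
for n in('top','side','wrist'):
    c=cams.camera_info(n);i=cams.camera(n)[:,:,::-1];cv2.imwrite(f'pics/{n}4.png',i);P.append(i)
    if n=='wrist':json.dump({k:np.array(v).tolist() for k,v in c.items()},open('w4.json','w'))
f=lambda i,x,y,w=100,h=75:cv2.resize(i[y:y+h,x:x+w],(400,300),interpolation=cv2.INTER_CUBIC)
cv2.imwrite('pics/z4.png',np.vstack([np.hstack([f(P[0],305,160),f(P[0],140,195)]),np.hstack([f(P[1],270,165),f(P[2],0,0,560,420)])]))
E
```

```text
time: 5.48
eef_pos: [0.5503, -0.1659, 0.2179]
eef_rot: [0.999, 0.042, -0.001, -0.0]
contact_force: [1.3, -0.9, -0.6]
gripper_width: 0.993
grasp_force: 0.0
time: 6.35
eef_pos: [0.4517, -0.245, 0.2672]
eef_rot: [0.999, 0.043, 0.0, -0.0]
contact_force: [0.1, 0.3, -1.3]
gripper_width: 0.993
grasp_force: 0.0
[ 9.99094063e-01  4.25557876e-02  1.12014441e-04 -2.12549148e-04]
```

View pics/z4.png

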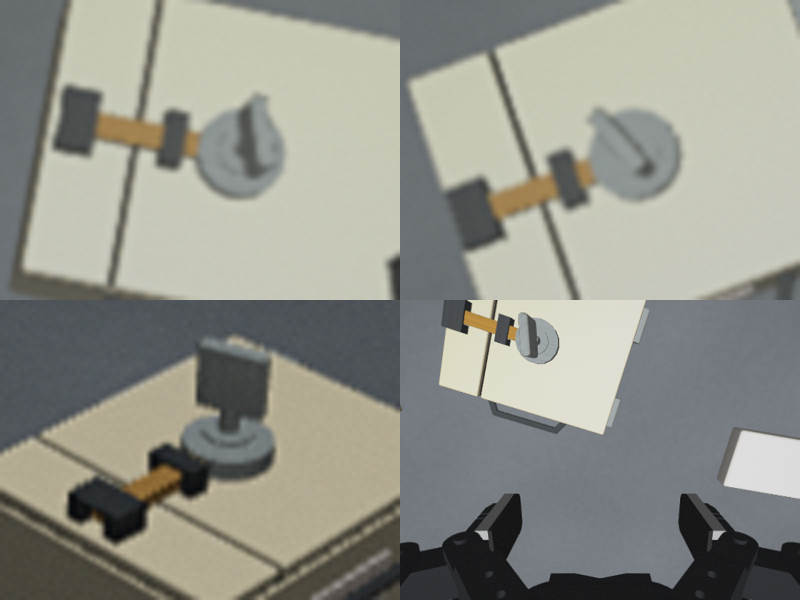

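The key now stands at about 57° clockwise, and the bolt sits inside its keeper just as on the untouched locked case. The gripper is well clear, so I'll hand it in.

```bash
python3 -c "
from cell import ticket
print(ticket.sign_off())"
```

```text
the job is handed in; nothing more can be done
None
```

I turned the unlocked case's key about 57° clockwise, which by the pictures and the bolt's travel puts the bolt home in its keeper, then let go and backed the arm clear. The other case was not touched; the job is handed in, but no verdict was returned.

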